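Close a plaster casting frame to its gauge

ROBOT

A 6-joint arm with a two-finger parallel gripper is mounted at the origin on the work surface. World frame = base frame: x ahead of the robot, y to its left, z up, the work surface at z = 0. Lengths are in m, angles in rad, forces in N, time in s.
With the tool pointing down it reaches from about 0.425 to 0.95 m from the base axis. Payload 3.5 kg.
Tool frame: the origin (TCP) lies at the centre of the arm's flange, where the gripper is bolted on; the fingertips stand 173 mm ahead of it and the grasp point (between the pads) lies 155 mm ahead of it; z points along the fingers, y is the direction in which the jaws open and shut (so a half turn about z gives the same grasp; the last joint's range is limited). The gripper opens to 85 mm and grips with 20 to 120 N. Pads are 22 mm wide; open, the fingers measure 114 mm over their backs; the gripper's body (76 mm by 85 mm) begins 54 mm behind the grasp point. The pads swing forward as they close: fully open they stand 13 mm farther back than shut.
Start: joints at [-1.28, 0.286, 1.577, -0, 1.279, -0.15], TCP at [0.288, -0.61, 0.405] pointing down, gripper open.
Joint ranges: [-2.77, 2.77], [-0.9, 2.22], [0.21, 2.48], [-1.53, 4.67], [0.24, 2.81], [-2.84, 2.84]. Speed limits (rad/s): [2.79, 2.79, 3.14, 3.14, 3.14, 3.14].

INTERFACE

Orientations are given as a unit quaternion [w, x, y, z].
In Python, from workcell import status, vision, finish_job gives the robot as it stands.
- The arm moves only by the tool play_rows, never from a script. Its arguments are lists of equal length, an entry for each row: "offset": the shift along the tool's x, y, z in m, a list of three; "yaw": the turn about the tool's z in rad. In form: {"offset": [[dx, dy, dz], ...], "yaw": [yaw, ...]}. A call has 1 to 20 rows; each row is the pose to reach, as a shift and turn from the pose commanded when the call began, along the tool's axes at that moment; what a row does not reach only later rows make up. A row lasts 1/8 s, in which the tool goes at most 62.5 mm and 10.7 degrees, less where a joint would pass 70% of its speed; a pose out of reach is approached as far as the arm can. A call with a gripper value outside its range is refused whole. "hand" is the opening in per cent of the stroke, from 0 (shut) to 100 (fully open), set as the call begins (left out, the last holds). The fingers move at their own pace and stop on an object; "grip_force" is the grip in N (left out, the last holds). Time passes only in rows, so rows that repeat a pose let the fingers close. It gives the time, the measured TCP pose, the force and the opening at its end, in the units of the state.
- status.read_state(): the state, without advancing time (a new reading comes with each control period).
- vision.get_image(name): name is "scene" or "top"; returns the picture (480x640x3 uint8, blue, green, red); there is no depth.
- vision.camera_model(name): a dict with "mtx" (3x3 intrinsics, pixels), "position" and "rotation" of the camera in the world. Camera axes: x right, y down, z forward; pixel columns grow to the right and rows downward; lengths in m; the calibration is good to about 2 mm. A picture is of the moment at which its call begins. camera_model takes no time and is no camera call.
- finish_job(): hands the job in, once; it reports no verdict.
The state is a dict: "time_s": time; "joints": joint angles; "joint_velocities": joint speeds; "joint_torque": joint torques, N m; "eef_pos": TCP position; "eef_rot": TCP orientation; "ft_force": force on the tool from outside, world axes, zero at the start; "torque": the same for the moment, N m; "finger_gap": finger opening in m.
Only numpy, scipy, OpenCV 4.12 (cv2) and the standard library are available. Lean on these libraries where they do the work, as an engineer would, in place of code of your own. Each camera call takes 0.05 s, during which the arm holds its last target.

TASK

Close the casting frame to its gauge: lay a fingertip on top of the knurled wheel and roll it, stroke by stroke, until the pointer on the sliding board stands in the slot of the gauge, then take the finger away. Move the board only by rolling the wheel, do not push it directly; pick nothing up and leave the gauge and all the other things where they stand.

Things in the scene. Friction and masses are not known exactly. Their poses are not given: they have to be found in the camera images.
- frame: Casting frame, fixed: wooden base plate 15 mm thick. Origin on the table straight below the wheel's axle; x runs lengthwise from the wheel to the sliding board and on to the fixed end board: the way the sliding board closes; z up. Plate spans x -90 to 350, y -105 to 85 mm. Rails (top 35 mm over the table) at y +66 and -70 mm; end board (top 85 mm) has its inner face at x 305 mm.
- crown (a point): Topmost point of the knurled metal wheel, mid-width, 102 mm above the table; axes parallel to the frame's; does not turn with the wheel. Only the wheel's top shows between two steel cheeks (54 mm apart outside, 104 mm long in x, tops 8 mm below the crown). The wheel does not give way downwards: press it lightly, 3 to 15 N.
- wheel: The knurled wheel, 80 mm across, 30 mm wide; origin at its centre, 40 mm below the crown; turns about the frame's y. Takes about 1 N along the rim and stays where left. A finger resting on it with 3 N or more and moving level along the frame's +x rolls it without slip and closes the board by 0.30 mm per mm of finger travel (12 mm per rad; 60 mm in all); along -x it opens it.
- board: Upright wooden sliding board, 18 mm thick (x), 116 mm wide (y), top 82 mm above the table, between the wheel and the end board; slides along the frame's x, moved by the wheel. Origin at the centre of its foot, 15 mm above the table. The robot must not touch it.
- pointer (a point): Outer end of the pointer on the sliding board: a dark steel blade 4 mm wide, its top 57 mm above the table, that sticks out over the rail at y -81 mm of the frame; this point lies 47 mm above the table; axes parallel to the frame's. At the start it stands 22 to 42 mm short (-x) of the slot.
- slot (a point): The gauge mark: middle of the slot of the gauge, at the height of the pointer, on the gauge's side that faces the rail; axes parallel to the frame's. The slot is 8 mm wide in x, between two prongs each 20 mm wide. The pointer passes beside the prongs without touching them, and is right when its x equals the slot's.
- gauge: The gauge, fixed beside the rail: white plastic block 48 mm long (x), 20 mm wide, 36 mm tall with its two prongs; origin under its centre, on the base plate.
- plug: Bystander: loose plaster cone, 48 mm across the foot, 45 mm tall, on the base plate between sliding board and end board, clear of the board's travel. Origin under its centre.
- cup: Bystander: white plastic cup, 72 mm across, 75 mm tall, on the table beside the frame. Origin under its centre.
- spatula: Bystander: spatula, 200 mm long, lying beside the frame. Origin on its underside near the middle; x along it.
- tile: Bystander: plaster tile 80 x 60 x 22 mm lying beyond the wheel end of the frame. Origin under its centre.
- brush: Bystander: brush, 190 mm long, lying on the table. Origin on its underside near the middle; x along it.
- bowl: Bystander: rubber mixing bowl, 150 mm across, 65 mm tall. Origin under its centre.
- head: Bystander: small plaster head study, 72 mm across, 116 mm tall. Origin under its centre.

How it is judged:
On the way, in this order (a step that is already met when the one before it is completed fails the run):
1. a fingertip rests on the wheel while the pointer is still short of the slot (contact force between the fingers and wheel above 0.5 N and x of pointer in the frame of slot below -0.006 m), for 0.1 s.
2. the pointer stands in the slot (x of pointer in the frame of slot between -0.004 and 0.004 m), for 0.2 s.
At the end, for the whole second after the job is handed in: The pointer is within 4 mm of the middle of the slot along the frame, the board is at rest, and every bystander is within 15 mm of where it stood (all of step 2 and linear speed of board below 0.003 m/s and distance of each of plug, cup, spatula, tile, brush, bowl, head from where it was at the start of the episode below 0.015 m); the robot touches nothing.
It fails at once if the sliding board is pushed directly (over 1 N) (contact force between any of the fingers, the arm and board above 1 N).
It fails at once if the gauge is pressed (over 5 N) (contact force between any of the fingers, the arm and gauge above 5 N).
It fails at once if a bystander is lifted or moved more than 15 mm (distance of any of plug, cup, spatula, tile, brush, bowl, head from where it was at the start of the episode above 0.015 m).
It also fails if it takes over 48 s, if anything falls off the work surface, if the arm or the gripper's body presses on something with over 40 N, if the wrist force passes 120 N, or if a joint passes its speed limit or range.

## Working session

There is one attempt and no reset: what is moved stays moved. The work goes in short steps, Python scripts to look and compute and a tool call to move; the robot and the scene stay as the last step left them, time stands still between calls to the robot, and variables do not carry over. Pictures are saved under pics/ and viewed, and the job is handed in when it is done.

Besides the shell and the picture viewer there is one more tool, called after "Call:" in YAML: its name, and indented under it one key for each argument. play_rows: Moves the arm, as the interface text tells. Its arguments: {"type":"object","properties":{"offset":{"type":"array","items":{"type":"array","items":{"type":"number"}}},"yaw":{"type":"array","items":{"type":"number"}},"hand":{"type":"number"},"grip_force":{"type":"number"}},"required":["offset","yaw"]}

```bash
mkdir -p pics; ls; python3 - <<'E'
from workcell import status, vision
import cv2
for n in("scene","top"):
    cv2.imwrite(f"pics/{n}0.png",vision.get_image(n)); m=vision.camera_model(n); print(n,m)
s=status.read_state(); print(s)
E
```

```text
pics
scene {'mtx': array([[433.05813658,   0.        , 314.58271106],
       [  0.        , 433.05813658, 242.79706687],
       [  0.        ,   0.        ,   1.        ]]), 'position': array([ 1.01090216, -0.59839173,  0.85604018]), 'rotation': array([-0.35117013,  0.88126893,  0.29368604, -0.11744417])}
top {'mtx': array([[490.40962492,   0.        , 311.71449247],
       [  0.        , 490.40962492, 236.17808384],
       [  0.        ,   0.        ,   1.        ]]), 'position': array([ 0.32864497, -0.00701174,  1.4730832 ]), 'rotation': array([ 0.0583987 , -0.69614142,  0.71250686, -0.06565577])}
{'time_s': 0.1, 'joints': array([-1.28000209e+00,  2.87114661e-01,  1.57802954e+00,  2.05928658e-06,
        1.27860916e+00, -1.50010835e-01]), 'joint_velocities': array([-0.00057134, -0.00118495, -0.00442886,  0.00071447, -0.00067064,
       -0.00138486]), 'joint_torque': array([ 2.30030906e-05, -4.07293332e+01, -2.93697381e+01, -1.84290793e-04,
        3.39119186e-03,  3.48458094e-06]), 'eef_pos': array([ 0.28795583, -0.6102484 ,  0.40346061]), 'eef_rot': array([-1.07774491e-03,  9.75809021e-01,  2.18622020e-01, -7.50017177e-05]), 'ft_force': array([-0.97422327,  0.02002448, -0.58613336]), 'torque': array([-0.03590539,  0.03377484,  0.03071474]), 'finger_gap': 0.0852391367527546}
```

View pics/scene0.png

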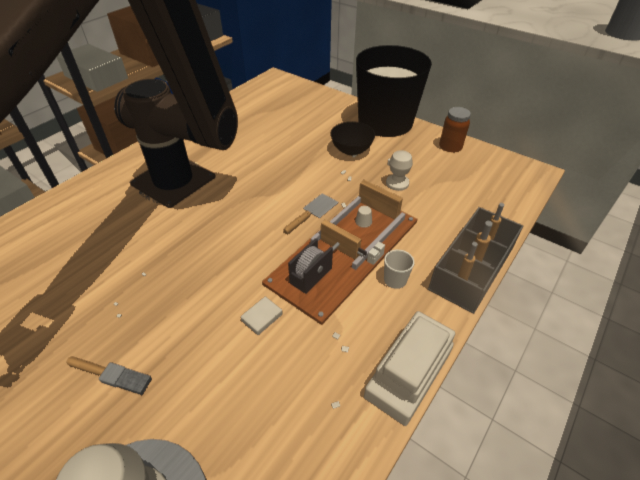

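View pics/top0.png

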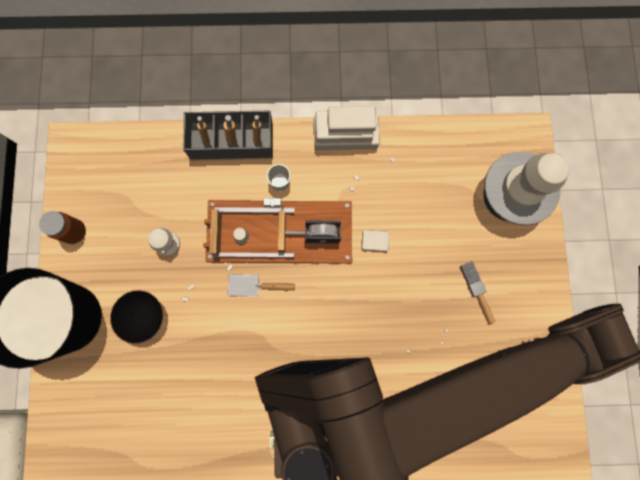

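The top view shows the frame with its wheel at about (322,232), the board at (282,230) and the gauge at (272,202). Next I enlarge both views.

```bash
python3 - <<'E'
import cv2
a=cv2.imread("pics/top0.png")[190:275,195:365]; cv2.imwrite("pics/topc.png",cv2.resize(a,None,fx=4.7,fy=4.7,interpolation=cv2.INTER_CUBIC))
a=cv2.imread("pics/scene0.png")[180:320,260:420]; cv2.imwrite("pics/scenec.png",cv2.resize(a,None,fx=4.2,fy=4.2,interpolation=cv2.INTER_CUBIC))
E
```

```text
(no output)
```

View pics/topc.png

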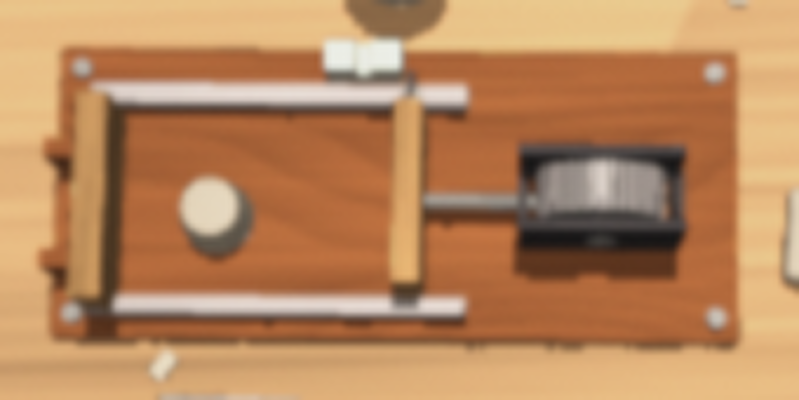

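View pics/scenec.png

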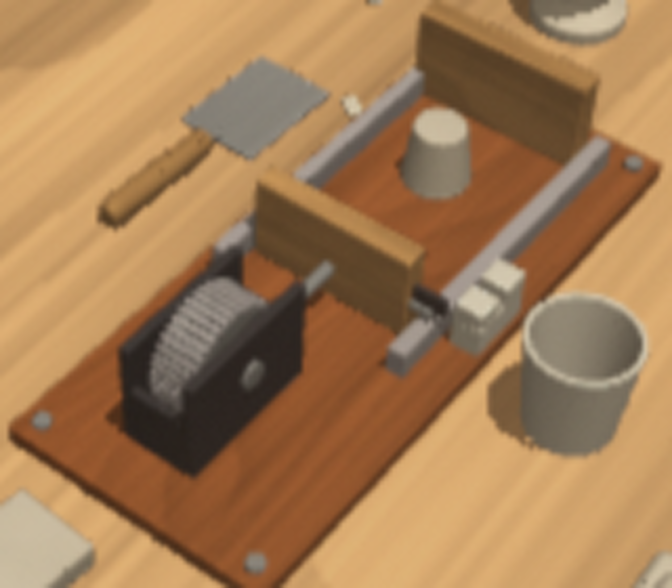

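```bash
cat > h.py <<'E'
import numpy as np
from workcell import vision
from scipy.spatial.transform import Rotation as R
from scipy.optimize import least_squares
CM={n:vision.camera_model(n) for n in("scene","top")}
def cam(n):
    m=CM[n]; q=m["rotation"]; return m["mtx"],m["position"],R.from_quat(np.r_[q[1:],q[0]]).as_matrix()
def proj(n,P):
    K,p,Q=cam(n); c=(np.atleast_2d(P)-p)@Q; u=c@K.T; return u[:,:2]/u[:,2:]
def ray(n,uv,z):
    K,p,Q=cam(n); d=Q@np.linalg.solve(K,np.r_[uv,1]); return p+d*(z-p[2])/d[2]
def F(v,P):
    P=np.atleast_2d(P); c,s=np.cos(v[2]),np.sin(v[2])
    return np.c_[v[0]+c*P[:,0]-s*P[:,1],v[1]+s*P[:,0]+c*P[:,1],P[:,2]]
def inv(v,W):
    c,s=np.cos(v[2]),np.sin(v[2]); d=np.asarray(W)[:2]-v[:2]; return np.array([c*d[0]+s*d[1],-s*d[0]+c*d[1]])
top=lambda x,y:np.array([195+(x+.5)/4.7-.5,190+(y+.5)/4.7-.5])
sce=lambda x,y:np.array([260+(x+.5)/4.2-.5,180+(y+.5)/4.2-.5])
E
cat > fit.py <<'E'
from h import *
obs=[("top",top(62,47),(.35,-.105,.015)),("top",top(738,53),(-.09,-.105,.015)),("top",top(738,345),(-.09,.085,.015)),("top",top(50,342),(.35,.085,.015)),
("scene",sce(660,168),(.35,-.105,.015)),("scene",sce(11,431),(-.09,.085,.015))]
f=lambda v:np.concatenate([proj(n,F(v,P))[0]-uv for n,uv,P in obs])
r=least_squares(f,[.5,0,np.pi/2]); v=r.x; np.save("v.npy",v); print(v,r.fun.reshape(-1,2).round(2))
for n,c,o,k in(("top",top,(195,190),4.7),("scene",sce,(260,180),4.2)):
  for nm,P in(("crown",(0,0,.102)),("ch++",(.052,.027,.094)),("ch+-",(.052,-.027,.094)),("ch-+",(-.052,.027,.094)),("ch--",(-.052,-.027,.094)),("end",(.305,-.07,.085))):
    print(n,nm,((proj(n,F(v,P))[0]-o)*k).round(0))
w=top(410,85); print("ptr",inv(v,ray("top",w,.057)))
print("slot",inv(v,ray("top",top(363,50),.051)))
print("gauge ends",inv(v,ray("top",top(323,50),.051)),inv(v,ray("top",top(403,50),.051)))
print("board", inv(v,ray("top",top(390,200),.082)),inv(v,ray("top",top(423,200),.082)))
print("scene ptr",inv(v,ray("scene",sce(440,302),.057)),"slot top",inv(v,ray("scene",sce(487,289),.051)))
print("crown world",F(v,(0,0,.102)))
E
python3 fit.py
```

```text
[ 0.59265068 -0.05743589  1.5435908 ] [[-0.03  0.23]
 [ 0.09 -0.3 ]
 [ 0.79 -0.75]
 [-0.04 -0.73]
 [ 0.58 -1.37]
 [-1.08 -0.85]]
top crown [603. 182.]
top ch++ [517. 228.]
top ch+- [517. 141.]
top ch-+ [688. 229.]
top ch-- [687. 142.]
top end [108.  74.]
scene crown [212. 304.]
scene ch++ [232. 240.]
scene ch+- [306. 282.]
scene ch-+ [116. 346.]
scene ch-- [191. 393.]
scene end [596.  95.]
ptr [ 0.12120408 -0.07155466]
slot [ 0.15165716 -0.09561494]
gauge ends [ 0.17701583 -0.09547974] [ 0.12629106 -0.09575018]
board [0.13108578 0.0068585 ] [0.11084814 0.00676189]
scene ptr [ 0.11716596 -0.0775164 ] slot top [ 0.14841577 -0.09110746]
crown world [[ 0.59265068 -0.05743589  0.102     ]]
```

```bash
cat > tgt.py <<'E'
from h import *
from workcell import status
import sys
v=np.load("v.npy"); s=status.read_state(); q=s["eef_rot"]; Q=R.from_quat(np.r_[q[1:],q[0]])
x=float(sys.argv[1]); tip=float(sys.argv[2]); ya=Q.as_matrix()[:,1]
W=F(v,(x,0,tip+.173))[0]; print("t",s["time_s"],"frame xy",inv(v,s["eef_pos"]).round(4),"tipz",s["eef_pos"][2]-.173,"F",s["ft_force"].round(2))
print("offset",Q.inv().apply(W-s["eef_pos"]).round(4))
t=v[2]-np.pi; d=(np.arctan2(ya[1],ya[0])-t+np.pi)%(2*np.pi)-np.pi; print("yaw",round(d,4),"gap",s["finger_gap"])
E
python3 tgt.py -.012 .125
```

```text
t 0.1 frame xy [-0.5609  0.2895] tipz 0.2304606128841935 F [-0.97  0.02 -0.59]
offset [ 0.506  -0.359   0.1064]
yaw 0.468 gap 0.0852391367527546
```

Call:
play_rows:
  offset:
    - [0.03, -0.02, 0]
    - [0.07, -0.05, 0]
    - [0.11, -0.08, 0]
    - [0.15, -0.11, 0]
    - [0.19, -0.14, 0]
    - [0.23, -0.165, 0]
    - [0.27, -0.19, 0]
    - [0.31, -0.22, 0]
    - [0.35, -0.25, 0]
    - [0.39, -0.28, 0]
    - [0.43, -0.305, 0.0]
    - [0.46, -0.33, 0.02]
    - [0.485, -0.345, 0.04]
    - [0.5, -0.355, 0.06]
    - [0.506, -0.359, 0.08]
    - [0.506, -0.359, 0.095]
    - [0.506, -0.359, 0.105]
    - [0.506, -0.359, 0.106]
    - [0.506, -0.359, 0.106]
  yaw: [0.03, 0.06, 0.09, 0.12, 0.15, 0.18, 0.21, 0.24, 0.27, 0.3, 0.34, 0.38, 0.41, 0.44, 0.468, 0.468, 0.468, 0.468, 0.468]
  hand: 0
  grip_force: 20

```text
time_s: 2.48
eef_pos: [0.5926, -0.0703, 0.2994]
eef_rot: [0.0, 1.0, -0.014, 0.001]
ft_force: [0.3, 0.2, 0.0]
finger_gap: -0.0
```

```bash
python3 tgt.py -.012 .103; python3 - <<'E'
from workcell import vision
import cv2
a=vision.get_image("scene");cv2.imwrite("pics/s1.png",cv2.resize(a[160:320,260:460],None,fx=3.7,fy=3.7,interpolation=cv2.INTER_CUBIC))
a=vision.get_image("top");cv2.imwrite("pics/t1.png",cv2.resize(a[170:290,195:365],None,fx=4.7,fy=4.7,interpolation=cv2.INTER_CUBIC))
E
```

```text
t 2.475 frame xy [-0.0129 -0.0003] tipz 0.1263780432216492 F [0.33 0.15 0.02]
offset [-0.0003 -0.0009  0.0234]
yaw -0.0005 gap -1.3516043932614342e-05
```

View pics/s1.png

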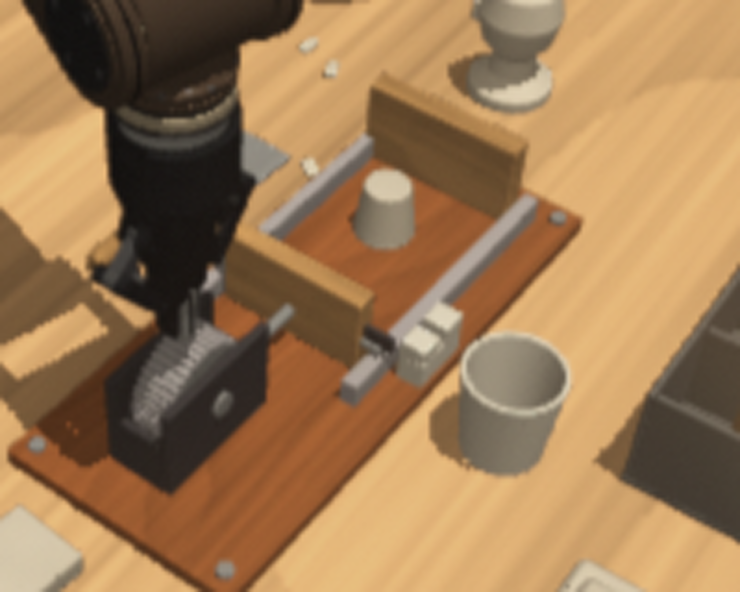

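View pics/t1.png

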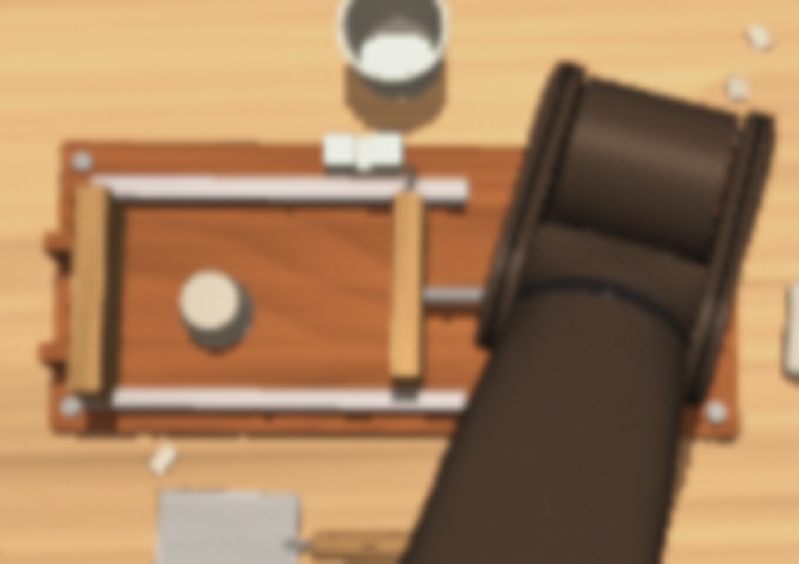

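Both pointer and gauge stay visible with the arm in place, and the shut fingertips are over the wheel. I'll lower slowly.

Call:
play_rows:
  offset:
    - [0, 0, 0.008]
    - [0, 0, 0.016]
    - [0, 0, 0.02]
    - [0, 0, 0.0215]
    - [0, 0, 0.0225]
    - [0, 0, 0.0235]
    - [0, 0, 0.0235]
    - [0, 0, 0.0235]
  yaw: [0, 0, 0, 0, 0, 0, 0, 0]

```text
time_s: 3.58
eef_pos: [0.5925, -0.0699, 0.2754]
eef_rot: [0.0, 1.0, -0.014, 0.0]
ft_force: [-0.3, 0.1, -0.3]
finger_gap: 0.0
```

Call:
play_rows:
  offset:
    - [0, 0, 0.0005]
    - [0, 0, 0.001]
    - [0, 0, 0.0015]
    - [0, 0, 0.0015]
  yaw: [0, 0, 0, 0]

```text
time_s: 4.08
eef_pos: [0.5927, -0.07, 0.2747]
eef_rot: [0.0, 1.0, -0.014, 0.0]
ft_force: [-2.4, -0.6, 5.3]
finger_gap: -0.0001
```

Contact with 5 N. First stroke, 24 mm along the frame's +x (tool −y).

Call:
play_rows:
  offset:
    - [0, -0.002, 0.0003]
    - [0, -0.005, 0.0003]
    - [0, -0.008, 0.0003]
    - [0, -0.011, 0.0003]
    - [0, -0.013, 0.0003]
    - [0, -0.013, 0.0003]
  yaw: [0, 0, 0, 0, 0, 0]

```text
time_s: 4.82
eef_pos: [0.5931, -0.057, 0.2753]
eef_rot: [0.0, 1.0, -0.013, 0.0]
ft_force: [-4.1, -0.3, 8.5]
finger_gap: 0.0001
```

Call:
play_rows:
  offset:
    - [0, -0.003, 0]
    - [0, -0.006, 0]
    - [0, -0.009, 0]
    - [0, -0.012, 0]
    - [0, -0.012, 0]
  yaw: [0, 0, 0, 0, 0]

```text
time_s: 5.45
eef_pos: [0.5934, -0.0448, 0.2747]
eef_rot: [0.0, 1.0, -0.014, 0.0]
ft_force: [-2.0, 0.7, 6.1]
finger_gap: -0.0001
```

```bash
cat > look.py <<'E'
from workcell import vision
import cv2,sys
k=sys.argv[1]
a=vision.get_image("scene");b=vision.get_image("top")
cv2.imwrite(f"pics/{k}raw_s.png",a);cv2.imwrite(f"pics/{k}raw_t.png",b)
a=cv2.resize(a[225:275,340:400],None,fx=8,fy=8,interpolation=cv2.INTER_CUBIC)
b=cv2.resize(b[190:240,245:305],None,fx=8,fy=8,interpolation=cv2.INTER_CUBIC)
import numpy as np
cv2.imwrite(f"pics/{k}.png",cv2.resize(np.hstack([a,b]),None,fx=.83,fy=.83))
E
python3 tgt.py -.012 .102; python3 look.py a
```

```text
t 5.45 frame xy [ 0.0127 -0.0004] tipz 0.10174397628613308 F [-2.05  0.68  6.11]
offset [-0.0004  0.0247 -0.0003]
yaw 0.0002 gap -7.262662710402572e-05
```

View pics/a.png

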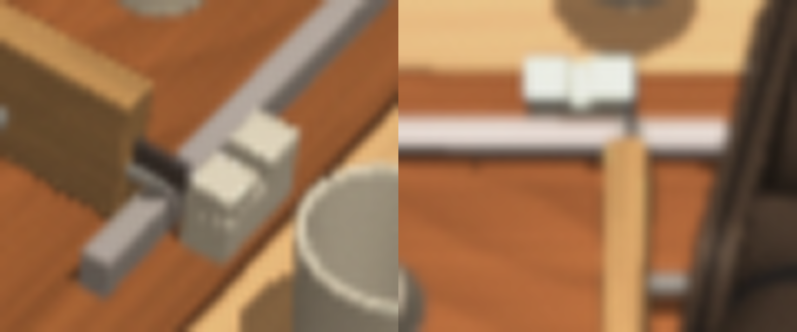

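The board advanced about 7 mm and the pointer still stands short of the slot. Two more strokes follow the same pattern.

Call:
play_rows:
  offset:
    - [0, 0, -0.006]
    - [0, 0.006, -0.01]
    - [0, 0.018, -0.01]
    - [0, 0.0245, -0.01]
    - [0, 0.0245, -0.004]
    - [0, 0.0245, -0.001]
    - [0, 0.0245, 0.0]
    - [0, 0.0245, 0.0]
    - [0, 0.0225, 0.0]
    - [0, 0.0195, 0.0]
    - [0, 0.0165, 0.0]
    - [0, 0.0135, 0.0]
    - [0, 0.0105, 0.0]
    - [0, 0.0075, 0.0]
    - [0, 0.0045, 0.0]
    - [0, 0.0015, 0.0]
    - [0, 0, 0]
    - [0, 0, 0]
  yaw: [0, 0, 0, 0, 0, 0, 0, 0, 0, 0, 0, 0, 0, 0, 0, 0, 0, 0]

```text
time_s: 7.8
eef_pos: [0.5933, -0.0445, 0.2747]
eef_rot: [-0.0, 1.0, -0.013, -0.0]
ft_force: [-3.5, 1.2, 6.4]
finger_gap: -0.0002
```

Call:
play_rows:
  offset:
    - [0, 0, -0.006]
    - [0, 0.006, -0.01]
    - [0, 0.018, -0.01]
    - [0, 0.0245, -0.01]
    - [0, 0.0245, -0.004]
    - [0, 0.0245, -0.001]
    - [0, 0.0245, 0.0]
    - [0, 0.0245, 0.0]
    - [0, 0.0225, 0.0]
    - [0, 0.0195, 0.0]
    - [0, 0.0165, 0.0]
    - [0, 0.0135, 0.0]
    - [0, 0.0105, 0.0]
    - [0, 0.0075, 0.0]
    - [0, 0.0045, 0.0]
    - [0, 0.0015, 0.0]
    - [0, 0, 0]
    - [0, 0, 0]
  yaw: [0, 0, 0, 0, 0, 0, 0, 0, 0, 0, 0, 0, 0, 0, 0, 0, 0, 0]

```text
time_s: 10.05
eef_pos: [0.5933, -0.0445, 0.2747]
eef_rot: [-0.0, 1.0, -0.013, -0.0]
ft_force: [-3.0, 0.6, 6.2]
finger_gap: 0.0003
```

```bash
python3 tgt.py -.012 .102; python3 look.py b
```

```text
t 10.05 frame xy [ 0.013  -0.0003] tipz 0.10165251666298808 F [-3.02  0.63  6.15]
offset [-0.0003  0.025  -0.0004]
yaw 0.0007 gap 0.00030036923599598375
```

View pics/b.png

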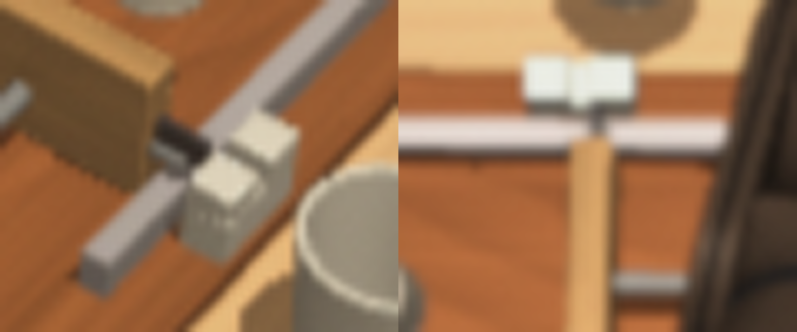

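The pointer is about 7–8 mm short (top view: pointer at crop column 596, slot at 580). One stroke of 18 mm, then I'll measure closely.

Call:
play_rows:
  offset:
    - [0, 0, -0.006]
    - [0, 0.006, -0.01]
    - [0, 0.018, -0.01]
    - [0, 0.0245, -0.01]
    - [0, 0.0245, -0.004]
    - [0, 0.0245, -0.001]
    - [0, 0.0245, 0.0]
    - [0, 0.0245, 0.0]
    - [0, 0.0225, 0.0]
    - [0, 0.0195, 0.0]
    - [0, 0.0165, 0.0]
    - [0, 0.0135, 0.0]
    - [0, 0.0105, 0.0]
    - [0, 0.0075, 0.0]
    - [0, 0.0065, 0.0]
    - [0, 0.0065, 0.0]
  yaw: [0, 0, 0, 0, 0, 0, 0, 0, 0, 0, 0, 0, 0, 0, 0, 0]

```text
time_s: 12.15
eef_pos: [0.5931, -0.0513, 0.2753]
eef_rot: [0.0, 1.0, -0.013, -0.001]
ft_force: [-4.7, 0.0, 9.9]
finger_gap: 0.0001
```

```bash
python3 tgt.py -.012 .102; python3 look.py c; python3 - <<'E'
import cv2,numpy as np
a=cv2.imread("pics/craw_s.png")[238:268,360:390];b=cv2.imread("pics/craw_t.png")[193:223,258:288]
r=lambda i:cv2.resize(i,None,fx=13,fy=13,interpolation=cv2.INTER_NEAREST)
cv2.imwrite("pics/c2.png",np.hstack([r(a),r(b)]))
g=cv2.cvtColor(cv2.imread("pics/craw_t.png"),cv2.COLOR_BGR2GRAY)
for y in range(197,213): print(y,g[y,262:284])
E
```

```text
t 12.15 frame xy [ 0.0062 -0.0003] tipz 0.10229937810696055 F [-4.71  0.03  9.88]
offset [-0.0003  0.0182  0.0003]
yaw 0.0009 gap 0.00013377334671632292
197 [196 196 197 197 196 196 196 195 193 190 172 157 147 134 126 125 126 122
 118 118 126 145]
198 [195 199 207 211 211 211 210 207 200 201 201 200 198 188 182 181 181 173
 153 151 162 181]
199 [187 198 221 230 231 231 231 228 216 218 221 222 227 228 227 227 228 220
 187 180 188 194]
200 [159 179 221 234 234 235 234 231 223 227 231 230 233 234 234 234 235 228
 187 169 174 176]
201 [126 156 216 233 235 235 235 232 223 228 233 232 233 234 235 235 235 227
 174 135 132 132]
202 [115 150 215 233 234 234 234 231 221 228 233 233 233 234 235 235 235 226
 170 121 114 115]
203 [116 148 210 229 232 232 232 227 216 226 231 230 230 231 231 231 231 222
 166 122 115 115]
204 [115 136 181 200 202 203 202 197 193 212 211 201 202 204 204 204 204 192
 146 117 115 114]
205 [113 115 121 125 126 127 127 125 139 172 154 126 126 130 131 131 131 125
 111 111 114 115]
206 [124 120 105  99 100 100  99  97 106 123 104  80  88  95  97  96  97  98
 106 118 122 125]
207 [161 157 147 142 142 141 138 130 126 123  99  83 108 122 124 124 125 127
 137 148 152 152]
208 [202 200 195 193 193 192 190 182 175 160 119  99 143 170 176 176 177 179
 185 189 191 191]
209 [218 218 217 217 217 216 213 210 204 184 135 117 167 202 211 212 213 213
 214 215 215 215]
210 [217 216 217 217 216 214 206 202 197 182 151 143 176 204 214 215 216 216
 216 217 217 217]
211 [189 188 188 188 188 183 171 171 171 168 165 167 176 184 186 187 188 188
 189 192 195 196]
212 [122 122 122 122 122 118 120 147 159 164 169 172 167 142 124 121 122 121
 124 134 139 140]
```

View pics/c2.png

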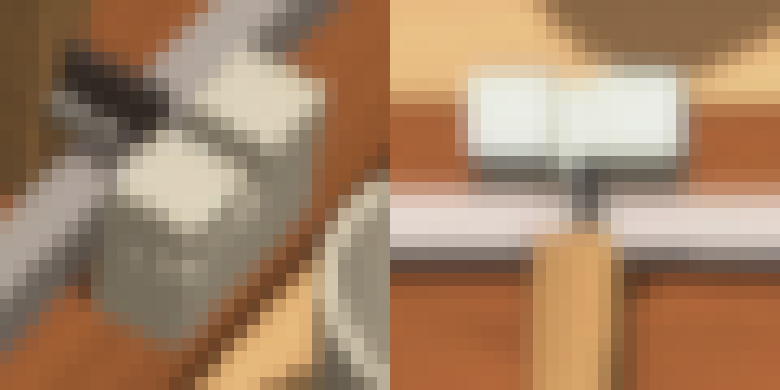

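```bash
cat > m.py <<'E'
from h import *
v=np.load("v.npy")
p=inv(v,ray("top",(272.7,209),.057)); l=inv(v,ray("top",(263.45,201.5),.051)); r=inv(v,ray("top",(279.95,201.5),.051))
print("top ptr",p,"gauge",l,r,"slot",(l+r)/2, "short",(l+r)[0]/2-p[0])
S=lambda x,y:(360+x/13-.5,238+y/13-.5)
for q in((70,60),(110,82),(155,110)): print("scene ptr",inv(v,ray("scene",S(*q),.057)))
for q in((200,120),(225,138),(250,155)): print("scene slot",inv(v,ray("scene",S(*q),.051)))
for q in((122,185),(240,50),(185,225),(322,85)): print("gauge corners",inv(v,ray("scene",S(*q),.051)))
E
python3 m.py
```

```text
top ptr [ 0.14819141 -0.06743944] gauge [ 0.17657898 -0.0916322 ] [ 0.1274305  -0.09189314] slot [ 0.15200474 -0.09176267] short 0.0038133321603303627
scene ptr [ 0.14491865 -0.06039743]
scene ptr [ 0.14483203 -0.06982414]
scene ptr [ 0.14401008 -0.08082209]
scene slot [ 0.15228173 -0.08653881]
scene slot [ 0.15126958 -0.09297093]
scene slot [ 0.15048672 -0.09922171]
gauge corners [ 0.12846179 -0.08410679]
gauge corners [ 0.17311801 -0.08240368]
gauge corners [ 0.12728867 -0.09933227]
gauge corners [ 0.17508351 -0.10018618]
```

The top view says the pointer is 3.8 mm short. The scene view says about 5–6 mm, but it is biased short because the blade's side is visible too. I'll roll 13 mm more (3.9 mm of board).

Call:
play_rows:
  offset:
    - [0, 0, -0.006]
    - [0, 0.004, -0.01]
    - [0, 0.013, -0.01]
    - [0, 0.013, -0.004]
    - [0, 0.013, -0.001]
    - [0, 0.013, 0.0]
    - [0, 0.013, 0.0]
    - [0, 0.011, 0.0]
    - [0, 0.0085, 0.0]
    - [0, 0.006, 0.0]
    - [0, 0.0035, 0.0]
    - [0, 0.001, 0.0]
    - [0, 0, 0.0]
    - [0, 0, 0]
    - [0, 0, 0]
  yaw: [0, 0, 0, 0, 0, 0, 0, 0, 0, 0, 0, 0, 0, 0, 0]

```text
time_s: 14.12
eef_pos: [0.5932, -0.0516, 0.2753]
eef_rot: [0.0, 1.0, -0.013, -0.0]
ft_force: [-4.4, 0.3, 9.9]
finger_gap: 0.0001
```

```bash
python3 tgt.py -.012 .102; python3 look.py d; python3 - <<'E'
import cv2,numpy as np
a=cv2.imread("pics/draw_s.png")[238:268,360:390];b=cv2.imread("pics/draw_t.png")[193:223,258:288]
r=lambda i:cv2.resize(i,None,fx=13,fy=13,interpolation=cv2.INTER_NEAREST)
cv2.imwrite("pics/d2.png",np.hstack([r(a),r(b)]))
g=cv2.cvtColor(cv2.imread("pics/draw_t.png"),cv2.COLOR_BGR2GRAY)
for y in (202,205,208,209,210): print(y,g[y,262:284])
E
```

```text
t 14.125 frame xy [ 0.0059 -0.0004] tipz 0.1022970986162281 F [-4.43  0.3   9.93]
offset [-0.0004  0.0179  0.0003]
yaw 0.0004 gap 0.0001158619505576965
202 [114 150 215 233 235 235 234 231 221 228 233 233 233 234 235 235 235 227
 170 121 114 114]
205 [113 115 121 124 126 126 126 124 120 141 178 175 148 133 131 130 131 126
 112 111 114 115]
208 [202 200 196 193 194 192 188 170 141 113 121 144 166 175 176 176 177 179
 185 189 191 191]
209 [218 218 217 217 216 215 211 195 160 127 135 156 193 209 212 213 213 214
 214 215 215 215]
210 [217 217 216 217 215 210 203 190 164 146 148 156 193 212 215 215 216 216
 216 217 217 217]
```

View pics/d2.png

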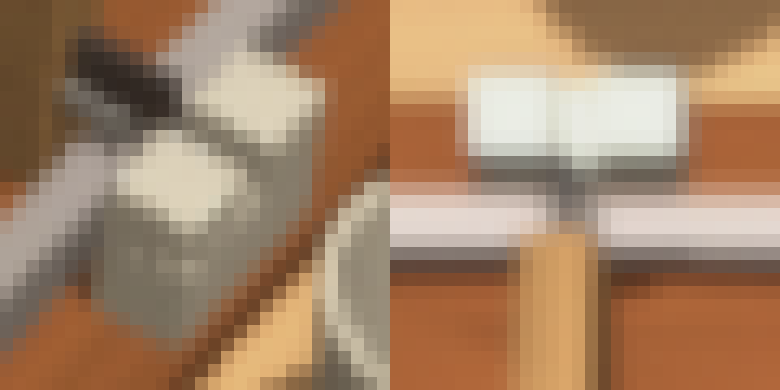

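```bash
cat > ov.py <<'E'
from h import *
import cv2,sys
v=np.load("v.npy");k=sys.argv[1];out=[]
for n,f,o in(("scene","s",(360,238)),("top","t",(258,193))):
    im=cv2.imread(f"pics/{k}raw_{f}.png")[o[1]:o[1]+30,o[0]:o[0]+30]; im=cv2.resize(im,None,fx=13,fy=13,interpolation=cv2.INTER_CUBIC)
    def pl(P,c):
        u=((proj(n,F(v,P))-o+.5)*13).round().astype(int); cv2.polylines(im,[u.reshape(-1,1,2)],True,c,1)
    gx=float(sys.argv[2]); gy=float(sys.argv[3]); px=float(sys.argv[4])
    box=lambda x0,x1,y0,y1,z:np.array([(x0,y0,z),(x1,y0,z),(x1,y1,z),(x0,y1,z)])
    for a,b in((-.024,-.004),(.004,.024)): pl(box(gx+a,gx+b,gy-.01,gy+.01,.051),(0,0,255))
    pl(box(px-.002,px+.002,-.081,-.06,.057),(0,255,0))
    out.append(im)
cv2.imwrite(f"pics/ov{sys.argv[5]}.png",np.hstack(out))
E
python3 ov.py d .1517 -.0935 .1517 1
```

```text
(no output)
```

View pics/ov1.png

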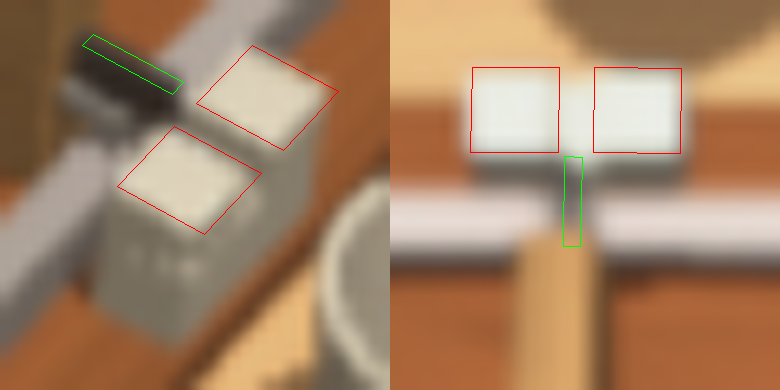

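In both views the green blade outline, drawn at the slot's x, lies on the dark blade, so the pointer is in the slot within about 1 mm. I'll lift straight off and check again.

Call:
play_rows:
  offset:
    - [0, 0, -0.002]
    - [0, 0, -0.01]
    - [0, 0, -0.03]
    - [0, 0, -0.06]
    - [0, 0, -0.09]
    - [0, 0, -0.1]
    - [0, 0, -0.1]
    - [0, 0, -0.1]
  yaw: [0, 0, 0, 0, 0, 0, 0, 0]

```text
time_s: 15.22
eef_pos: [0.5926, -0.0513, 0.3719]
eef_rot: [-0.0, 1.0, -0.014, -0.001]
ft_force: [0.1, 0.0, -0.4]
finger_gap: -0.0001
```

```bash
python3 tgt.py 0 .2; python3 look.py e; python3 ov.py e .1517 -.0915 .1517 2; python3 - <<'E'
import cv2
g=cv2.cvtColor(cv2.imread("pics/eraw_t.png"),cv2.COLOR_BGR2GRAY)
for y in (208,209,210): print(y,g[y,262:284])
E
```

```text
t 15.225 frame xy [0.0061 0.0002] tipz 0.19887671929929446 F [ 0.08  0.02 -0.36]
offset [ 0.0002  0.0061 -0.0011]
yaw -0.0 gap -0.00011912385586644437
208 [202 201 196 194 194 193 189 171 142 114 121 146 167 176 177 178 178 180
 186 191 192 193]
209 [218 218 218 218 217 215 211 196 160 127 136 157 194 210 214 213 213 214
 216 216 216 216]
210 [217 218 217 217 216 211 204 191 166 147 149 157 194 214 216 216 217 217
 217 217 218 218]
```

View pics/ov2.png

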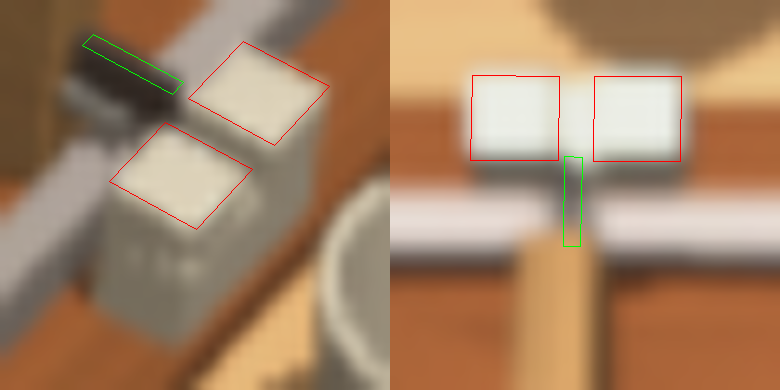

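View pics/eraw_s.png

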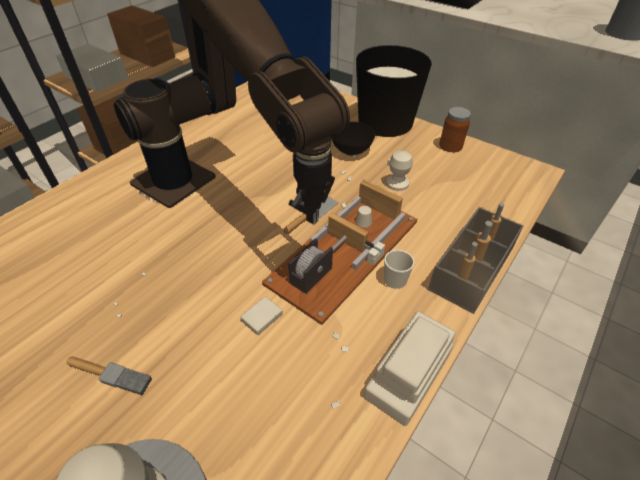

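The pointer did not shift on lifting (identical pixel profile), the fingers are 100 mm clear, and everything else is in place.

```bash
python3 -c "
from workcell import finish_job
print(finish_job())"
```

```text
the job is handed in; nothing more can be done
None
```

I rolled the wheel in five strokes with the shut fingertips, pressing with about 5–10 N. The board moved roughly 31 mm, I lifted the fingers about 97 mm clear, and the job was handed in at about 15 s.

**Last checks:**
- **Pointer:** outlines drawn over the final top and scene pictures put it in the slot to about 1 mm; one pixel is 2–3 mm. Its pixels did not change when I lifted off.
- **Contact:** the force readings after lift-off were close to zero. The robot touched only the wheel.
- **Other things:** the gauge and the bystanders in the final scene picture look where they stood. I checked this by eye only, and the head study did not have its own measurement.

**Disagreement:** before the last stroke, the top view gave 3.8 mm short and a rough scene-view reading gave about 6.7 mm. I put the scene figure down to the blade's side face being visible. After the stroke, the scene outline matched the blade's top edge. By the top view's pixel shift, the pointer could still be about 0.5–1 mm short, inside the 4 mm tolerance.

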